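# Slide a spacer block along the fence into a drilling fixture

### The arm

A 7-joint arm with a two-finger parallel gripper is mounted at the origin on the work surface. World frame = base frame: x ahead of the robot, y to its left, z up, the work surface at z = 0. Lengths are in m, angles in rad, forces in N, time in s.
With the tool pointing down it reaches from about 0.4 to 0.85 m from the base axis. Payload 4.4 kg.
Tool frame: the origin (TCP) lies between the finger pads; the fingertips stand env.tcp_to_tips ahead of it and the grasp point (between the pads) lies 2 mm behind it (env.tcp_to_tips is the distance from the TCP to the fingertips, in m); z points along the fingers, y is the direction in which the jaws open and shut (so a half turn about z gives the same grasp; the last joint's range is limited). The gripper opens to 94 mm and grips with 3 to 60 N. Pads are 16 mm wide; open, the fingers measure 119 mm over their backs; the gripper's body (75 mm by 177 mm) begins 78 mm behind the grasp point.
Start: joints at [1.039, 0.628, 0.038, 1.517, -0.027, 0.996, -0.02], TCP at [0.292, -0.581, 0.2] pointing down, gripper open.
Joint ranges: [-3.06, 3.06], [-0.37, 2.12], [-1.25, 1.32], [0.18, 2.47], [-1.1, 4.24], [0.23, 1.98], [-2.94, 2.94]. Speed limits (rad/s): [2.57, 2.57, 3.14, 3.14, 3.14, 3.14, 3.14].

### API

Orientations are given as a rotation vector (axis times angle).
In Python, from cell import env gives the robot as it stands. Calls block until the motion is done:
- env.move_pose(position, orientation): joint-space move of the TCP to a pose.
- env.move_l(position, frame=None, speed=0.15): straight line of the TCP; frame=None keeps the orientation; speed is the mean speed in m/s.
- env.goto_joints(angles): joint-space move.
- env.set_gripper(opening): finger opening in m; the grip force is fixed at half the most; returns when the fingers have stopped.
- env.pause(seconds).
- env.ik(position, orientation): joint angles nearest the present ones, or None.
- env.read_state(): the state.
- env.read_camera(name): name is "scene" or "side" or "wrist"; returns a dict with "pixels" (400x640x3 uint8, red, green, blue), "vertical_fov" (degrees; the focal length in pixels is half the picture's height over the tangent of half this angle, whatever the lens; pixels are square), "cx", "cy" (the principal point, pixels), "xyz" and "attitude" of the camera in the world. Camera axes: x right, y up, looking along -z (the intrinsics and any distortion apply to the point x, -y, -z); pixel columns grow to the right and rows downward; lengths in m; the calibration is good to about 2 mm. The wrist camera is an equidistant fisheye: a pixel r from the principal point sees the ray r / f radians off the axis. A picture is of the moment at which its call begins. There is no depth.
A pose or a line that the arm cannot do raises env.PlanningError and nothing moves.
- env.close_job(): hands the job in, once; it reports no verdict.
Trained networks look in a picture, given as the dict that the camera call returned (one of the last four; its "shot" number tells which), for a name from the list of things; names that differ only in an ending like _2 or _b are one class to them, and where a whole thing is asked for, a point or a joint stands for the part that bears it (a point fixed in the world has none). Each returns a list of dicts, best first, with "confidence" (0 to 1); they miss things now and then, are a little off and sometimes report something else, mostly with a low value. They report only what shows in the picture. A call takes as long as a camera call. They do not tell look-alikes from the thing itself.
- env.spot_in(thing, picture): "extent" ([left, top, right, bottom] in pixels, round what is visible of it).
- env.pinpoint(thing, picture): "location" ([column, row] in pixels: a listed point, or the origin of a listed thing).
The state is a dict: "t": time; "joint_pos": joint angles; "joint_vel": joint speeds; "effort": joint torques, N m; "tool_pos": TCP position; "tcp_rot": TCP orientation; "ft_force": force on the tool from outside, world axes, zero at the start; "torque": the same for the moment, N m; "finger_gap": finger opening in m.
Only numpy, scipy, OpenCV 4.12 (cv2) and the standard library are available. Lean on these libraries where they do the work, as an engineer would, in place of code of your own. Each camera call takes 0.05 s, during which the arm holds its last target. There are 200 camera calls.

### The job

Load the loose wooden spacer block lying on the grey fixture plate for drilling, using only pushes of the fingers. First push it flat up against the aluminium fence where it lies, then, keeping it against the fence, slide it along under the drill bridge until it is fully home in the corner, snug against both the fence and the end stop, and let go of it. Do not pick the block up at any time, and leave the other things on the bench alone.

Things in the scene. Friction and masses are not known exactly. Their poses are not given: they have to be found in the camera images.
- fixture: Fixed grey plate 200 (x) x 440 (y) x 15 mm thick on the bench; origin at the centre of its underside, axes along its edges. A straight aluminium fence, 20 mm wide, 20 mm high above the plate, runs along its whole y length on the +x side; its working face looks to -x and lies at x = +55 mm. The plate is clear on the -x side of the fence, save for the drilling head.
- head: Fixed steel drilling head on the fence, nearer its -y end; place varies. Origin at the corner: fence face x=0, stop face y=0, plate top z=0; axes as the fixture's. End stop 20 mm high; side guide 12 mm high, inner face at x=-44, from the stop to y=40, then flared outward to y=56, x=-51. A bridge roofs the lane from the stop to y=34, 20 to 28 mm up, bush to 38 mm; black clamp knob behind the fence, to 55 mm.
- pocket (a point): Where the block's centre is when the block is fully home; fixed, axes the same as the fixture's (x towards the fence, y along the fence, away from the stop). Fence face 20 mm away in +x, stop face 40 mm away in -y, plate top 8 mm below. The block enters from the +y side under the bridge (4 mm clear); when home, its last 24 mm stick out past the flare of the guide.
- block_center (a point): Centre (half-way up) of the spacer block to load: a loose beech block of 30 to 60 g, 40 (x) x 80 (y) x 16 mm high, square ends, lying flat on the plate on the -x side of the fence, at least 130 mm in +y from home, its long side turned up to 0.5 rad from the fence line. Either end may go first. It slides readily under a light push.
- drilled_center (a point): Bystander: centre of a block of the same size that is already drilled, lying on the bench to the +y side of the fixture plate. Leave it.
- tin: Bystander: open steel tin of drill bits standing on the bench to the -y side of the plate, 66 mm across, 75 mm high, bits to 104 mm; origin at the centre of its foot. Leave it.
- brush: Bystander: chip brush about 200 mm long lying on the bench behind the fence (+x side of the plate). Leave it.
- driver: Bystander: screwdriver about 190 mm long lying on the bench to the +y side of the plate. Leave it.
Mind the look-alikes: they are no part of the job. Leave any red look-alike of the part that bears block_center alone.

How it is judged:
On the way:
1. the block lies flat against the fence (within 3 mm and 0.06 rad), still at least 90 mm short of home (x of block_center in the frame of pocket above -0.003 m and angle between the y axis of block_center and the y axis of fixture, either way round below 0.06 rad and y of block_center in the frame of pocket above 0.09 m), for 0.2 s.
At the end, for the whole second after the job is handed in: The block rests flat in the corner of the drilling head, within 2.5 mm of both the fence and the end stop and square to the fence within 0.04 rad (x of block_center in the frame of pocket between -0.0025 and 0.0025 m and y of block_center in the frame of pocket between -0.0025 and 0.0025 m and z of block_center in the frame of pocket below 0.003 m and angle between the y axis of block_center and the y axis of fixture, either way round below 0.04 rad); the robot touches nothing.
It fails at once if the block is lifted more than 6 mm off the plate or tipped (z of block_center in the frame of pocket above 0.006 m or angle between block_center's own z axis and vertical above 0.25 rad).
It fails at once if the block comes away from the fence (more than 8 mm or 0.2 rad) on its way along it, within 100 mm of home (y of block_center in the frame of pocket below 0.1 m and (x of block_center in the frame of pocket below -0.008 m or angle between the y axis of block_center and the y axis of fixture, either way round above 0.2 rad)).
It fails at once if a bystander is moved by more than 20 mm (distance of any of drilled_center, tin, brush, driver from where it was at the start of the episode above 0.02 m).
It also fails if it takes over 58 s, if anything falls off the work surface, if the arm or the gripper's body presses on something with over 40 N, if the wrist force passes 120 N, or if a joint passes its speed limit or range.

## Working session

There is one attempt and no reset: what is moved stays moved. The work goes in short steps, each a Python script; the robot and the scene stay as the last script left them, time stands still between calls to the robot, and variables do not carry over. Pictures are saved under pics/ and viewed, about 8 in all and at most 12, crops included, and the job is handed in when it is done.

```bash
ls; mkdir -p pics
python3 - <<'E'
from cell import env
import cv2, numpy as np
print(env.tcp_to_tips)
s=env.read_state();print(s['tool_pos'],s['tcp_rot'],s['t'])
ims=[]
for n in ("scene","side"):
    p=env.read_camera(n); print(n,p['vertical_fov'],p['cx'],p['cy'],p['xyz'],p['attitude'],[k for k in p])
    cv2.imwrite(f'pics/{n}0.png',p['pixels'][:,:,::-1])
    for th in ("fixture","head","pocket","block_center","drilled_center"):
        print(th,[(np.round(d['location']).tolist(),round(d['confidence'],2)) for d in env.pinpoint(th,p)][:4])
    print('spot',[(np.round(d['extent']).tolist(),round(d['confidence'],2)) for d in env.spot_in('block_center',p)][:4])
E
```

```text
pics
0.017
[ 0.29167688 -0.58013801  0.19945659] [-3.05499487e+00 -7.24724776e-01  7.35163719e-04] 0.0
scene 51.93572939412991 321.17263584151743 199.78723229117276 [1.42097963 0.46727205 0.62299378] [0.61879428 1.01223343 1.82794642] ['pixels', 'vertical_fov', 'cx', 'cy', 'xyz', 'attitude', 'shot']
fixture [([279.0, 202.0], 0.59)]
head [([238.0, 197.0], 0.85)]
pocket [([253.0, 195.0], 0.66)]
block_center [([351.0, 272.0], 0.81), ([375.0, 177.0], 0.57), ([320.0, 193.0], 0.52), ([323.0, 168.0], 0.5)]
drilled_center [([393.0, 210.0], 0.8)]
spot [([312.0, 162.0, 338.0, 177.0], 0.83), ([308.0, 183.0, 334.0, 208.0], 0.65), ([333.0, 256.0, 372.0, 286.0], 0.64), ([361.0, 173.0, 387.0, 186.0], 0.61)]
side 43.256303999245624 320.9823437831712 188.5712459584801 [-0.10639148  0.88262606  0.75671258] [ 0.44802412 -1.18061392 -2.21921888] ['pixels', 'vertical_fov', 'cx', 'cy', 'xyz', 'attitude', 'shot']
fixture [([349.0, 183.0], 0.87), ([307.0, 160.0], 0.23)]
head [([351.0, 154.0], 0.9), ([350.0, 161.0], 0.68)]
pocket [([348.0, 161.0], 0.69), ([342.0, 195.0], 0.54)]
block_center [([382.0, 243.0], 0.82), ([341.0, 192.0], 0.79), ([406.0, 210.0], 0.75), ([225.0, 203.0], 0.66)]
drilled_center [([302.0, 243.0], 0.79)]
spot [([367.0, 232.0, 393.0, 260.0], 0.84), ([325.0, 182.0, 356.0, 203.0], 0.74), ([212.0, 193.0, 238.0, 216.0], 0.71), ([393.0, 195.0, 418.0, 226.0], 0.61)]
```

Run:
```python
import cv2, numpy as np
a=cv2.imread('pics/scene0.png')[120:320,180:480]; b=cv2.imread('pics/side0.png')[120:290,170:470]
a=cv2.resize(a,None,fx=2,fy=2,interpolation=3);b=cv2.resize(b,None,fx=2,fy=2,interpolation=3)
c=np.vstack([a,b]); c=cv2.resize(c,None,fx=.8,fy=.8,interpolation=3)
print(c.shape)
cv2.imwrite('pics/v1.png',c)
```

```text
(592, 480, 3)
```

View pics/v1.png

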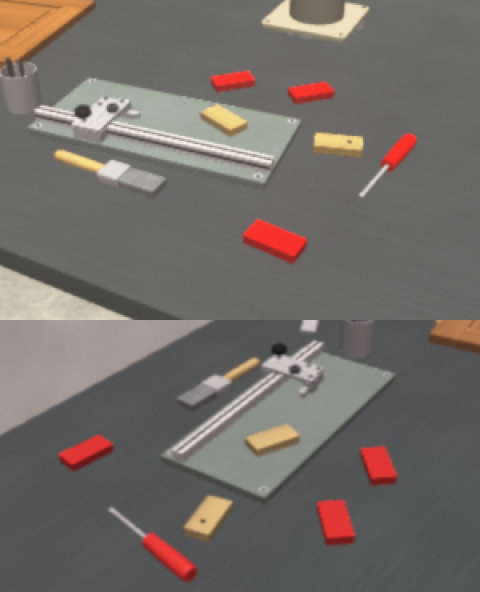

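The wanted block is the beech one on the plate: scene (320,193), side (341,192). Look-alikes are the drilled block, scene (393,210), and the red ones at scene (325,169), (375,177) and (351,272).

```bash
cat > h.py <<'E'
from cell import env
import cv2, numpy as np
from scipy.spatial.transform import Rotation as R
def ray(p,uv,fish=False):
    f=200/np.tan(np.radians(p['vertical_fov'])/2)
    x,y=(uv[0]-p['cx'])/f,(uv[1]-p['cy'])/f
    if fish:
        r=np.hypot(x,y); k=np.sin(r)/max(r,1e-9); d=np.array([x*k,-y*k,-np.cos(r)])
    else: d=np.array([x,-y,-1.])
    return R.from_rotvec(p['attitude']).apply(d)
def onz(p,uv,z,fish=False):
    d=ray(p,uv,fish); c=np.array(p['xyz']); return c+d*(z-c[2])/d[2]
def proj(p,X,fish=False):
    f=200/np.tan(np.radians(p['vertical_fov'])/2)
    d=R.from_rotvec(p['attitude']).inv().apply(np.asarray(X)-p['xyz']); x,y,z=d[...,0],-d[...,1],-d[...,2]
    if fish:
        h=np.hypot(x,y); t=np.arctan2(h,z)/np.maximum(h,1e-9); return np.stack([p['cx']+f*x*t,p['cy']+f*y*t],-1)
    return np.stack([p['cx']+f*x/z,p['cy']+f*y/z],-1)
def woodrect(p,near,z,fish=False):
    "largest wood-coloured blob contour near a pixel -> world rect on plane z"
    hsv=cv2.cvtColor(p['pixels'],cv2.COLOR_RGB2HSV)
    m=cv2.inRange(hsv,(12,60,90),(35,255,255))
    n,l,st,c=cv2.connectedComponentsWithStats(m)
    i=1+min(range(n-1),key=lambda i:np.hypot(*(c[i+1]-near))+(1e3 if st[i+1,4]<100 else 0))
    cs,_=cv2.findContours((l==i).astype(np.uint8),0,1)
    q=np.array([onz(p,u,z,fish)[:2] for u in max(cs,key=len)[:,0].astype(float)])
    return cv2.minAreaRect((q*1000).astype(np.float32)), st[i]
E
python3 - <<'E'
from h import *
S=env.read_camera('scene'); D=env.read_camera('side'); W=env.read_camera('wrist')
print('corners',[np.round(onz(S,u,.015)[:2],3) for u in [(235,171),(199,199),(367.5,196),(346,232)]])
print('head',onz(S,(238,197),.015),onz(D,(351,154),.015)); print('pocket',onz(S,(253,195),.023),onz(D,(348,161),.023))
print('blk',onz(S,(320,193),.023),onz(D,(341,192),.023))
print(woodrect(S,(320,193),.031),woodrect(D,(341,192),.031))
print('fix',onz(S,(279,202),0),onz(D,(349,183),0))
s=env.read_state();t=s['tool_pos'];Rt=R.from_rotvec(s['tcp_rot'])
print('wrist in tool',Rt.inv().apply(W['xyz']-t),(Rt.inv()*R.from_rotvec(W['attitude'])).as_matrix().round(2),W['vertical_fov'],W['cx'],W['cy'])
E
```

```text
corners [array([ 0.528, -0.282]), array([ 0.706, -0.273]), array([0.487, 0.144]), array([0.668, 0.157])]
head [ 0.64970894 -0.18132825  0.015     ] [ 0.66000047 -0.17358495  0.015     ]
pocket [ 0.6329111  -0.14130989  0.023     ] [ 0.63463338 -0.1244064   0.023     ]
blk [0.54194958 0.02240031 0.023     ] [0.55428239 0.01443764 0.023     ]
(((560.4801635742188, 29.661746978759766), (94.99544525146484, 54.23134231567383), 67.25420379638672), array([306, 185,  29,  20, 339], dtype=int32)) (((542.865234375, 33.291629791259766), (87.68820190429688, 57.47660827636719), 67.44306182861328), array([323, 185,  34,  20, 420], dtype=int32))
fix [ 0.60215575 -0.07696559  0.        ] [ 0.58434166 -0.06150848  0.        ]
wrist in tool [ 8.08629581e-02 -9.60951806e-05 -1.84211285e-01] [[ 0.    0.96  0.28]
 [ 1.   -0.    0.  ]
 [ 0.    0.28 -0.96]] 65.70646984690485 320.67707449031644 199.45263955337535
```

```bash
cat >> h.py <<'E'
def down(ang): # tool pointing down, tool x at world angle ang
    a=ang/2; return np.pi*np.array([np.cos(a),np.sin(a),0])
E
python3 - <<'E'
from h import *
P=[0.57,-0.05,0.27]
for ang in (0.09,np.pi+.09,.09-np.pi, np.pi/2+.09,-np.pi/2+.09): 
    q=env.ik(P,down(ang)); print(round(ang,2),None if q is None else np.round(q,2))
for ang in (np.pi+.09,.09):
    try: env.move_pose(P,down(ang)); print('used',ang); break
    except env.PlanningError as e: print(e)
W=env.read_camera('wrist'); cv2.imwrite('pics/w1.png',W['pixels'][:,:,::-1]); print(env.read_state()['t'],env.read_state()['tool_pos'])
np.save('w1.npy',W,allow_pickle=True)
for th in ("fixture","head","pocket","block_center"):
    print(th,[(np.round(d['location']).tolist(),round(d['confidence'],2),onz(W,d['location'],dict(fixture=0,head=.015,pocket=.023,block_center=.023)[th],True).round(3)) for d in env.pinpoint(th,W)][:4])
E
```

```text
0.09 [ 0.02  0.44  0.02  1.65 -0.01  1.05 -1.43]
3.23 [ 0.51  0.53 -0.74  1.63  0.38  1.13  1.33]
-3.05 [ 0.51  0.53 -0.74  1.63  0.38  1.13  1.33]
1.66 [ 0.29  0.47 -0.39  1.64  0.19  1.07 -0.06]
-1.48 [-0.29  0.48  0.5   1.66 -0.26  1.07 -2.76]
used 3.231592653589793
3.0583 [ 0.56992459 -0.05127181  0.26970691]
fixture [([309.0, 179.0], 0.75, array([ 0.589, -0.067,  0.   ]))]
head [([240.0, 215.0], 0.63, array([ 0.651, -0.167,  0.015]))]
pocket [([263.0, 206.0], 0.57, array([ 0.63 , -0.13 ,  0.023]))]
block_center [([376.0, 158.0], 0.93, array([0.545, 0.026, 0.023])), ([344.0, 47.0], 0.86, array([ 0.394, -0.035,  0.023])), ([447.0, 48.0], 0.76, array([0.37 , 0.114, 0.023])), ([458.0, 294.0], 0.54, array([0.766, 0.212, 0.023]))]
```

View pics/w1.png

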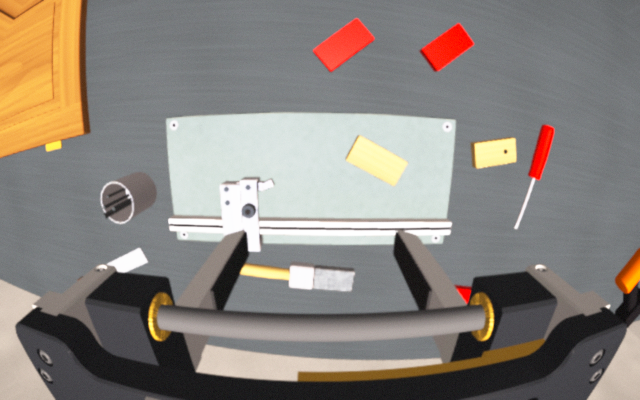

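Wrist view: block at (376,160), long side from (350,150) to (405,170). Plate corners are near (167,119), (455,120), (172,245) and (450,243). The fence runs along row ~220 and the head is at (240,205). I'll fit the fixture and block precisely.

```bash
cat > fit.py <<'E'
from h import *
W=np.load('w1.npy',allow_pickle=True).item(); g=cv2.GaussianBlur(cv2.cvtColor(W['pixels'],cv2.COLOR_RGB2GRAY),(3,3),0).astype(float)
def step(line,lo,hi):
    d=np.diff(line[lo:hi]); return lo+np.argmax(np.abs(d))+.5
L=[(step(g[r],155,190),r) for r in range(130,212,4)]
Rr=[(step(g[r],435,470),r) for r in range(132,212,4)]
T=[(c,step(g[:,c],105,130)) for c in list(range(190,430,8))]
f=lambda A:np.array([onz(W,u,.015,True)[:2] for u in A])
l,r,t=f(L),f(Rr),f(T)
from scipy.optimize import least_squares
def res(p):
    x,y,a=p; c,s=np.cos(a),np.sin(a); loc=lambda q:(q-[x,y])@np.array([[c,-s],[s,c]])
    return np.r_[loc(l)[:,1]+.22,loc(r)[:,1]-.22,loc(t)[:,0]+.10]
o=least_squares(res,[.59,-.065,.09],loss='soft_l1',f_scale=.002); print('fixture',o.x.round(4),'rms res mm',[np.round(1000*np.median(q),1) for q in np.split(o.fun,[len(l),len(l)+len(r)])])
print('len mm',1000*np.linalg.norm(np.median(l,0)-np.median(r,0)))
x,y,a=o.x; c,s=np.cos(a),np.sin(a); M=np.array([[c,-s],[s,c]])
F=lambda q:(np.asarray(q)-[x,y])@M   # world->fixture
G=lambda q:np.asarray(q)@M.T+[x,y]
np.save('fix.npy',o.x)
# block
b,st=woodrect(W,(376,160),.031,True); print(b,st)
bc=np.array(cv2.boxPoints(b))/1000; print('block corners fix mm',(1000*F(bc)).round(1).tolist(),'centre',(1000*F(np.array(b[0])/1000)).round(1))
# overlay
im=cv2.resize(W['pixels'][:,:,::-1],None,fx=2.5,fy=2.5,interpolation=3)
def dl(a,b,z,col):
    P=[proj(W,np.r_[G(np.array(a)+(np.array(b)-a)*k),z],True)*2.5+.75 for k in np.linspace(0,1,20)]
    cv2.polylines(im,[np.round(P).astype(int)],False,col,1)
for A,B in (((-.1,-.22),(-.1,.22)),((-.1,-.22),(.1,-.22)),((-.1,.22),(.1,.22)),((.1,-.22),(.1,.22))): dl(A,B,.015,(0,0,255))
dl((.055,-.22),(.055,.22),.015,(255,0,0)); dl((.055,-.22),(.055,.22),.035,(0,255,0)); dl((.075,-.22),(.075,.22),.035,(0,255,0))
for k in range(4):
    dl(F(bc[k]),F(bc[(k+1)%4]),.031,(255,0,255))
cv2.imwrite('pics/w1o.png',im[260:640,390:1170])
for n,q in (('head',(.651,-.167)),('pocket',(.63,-.13))): print(n,(1000*F(q)).round(1))
E
python3 fit.py
```

```text
fixture [ 0.5898 -0.0684  0.077 ] rms res mm [np.float64(0.8), np.float64(-0.9), np.float64(0.1)]
len mm 438.3317450042823
((547.3907470703125, 25.054443359375), (80.96894073486328, 40.419315338134766), 67.47630310058594) [ 346  135   61   51 1586]
block corners fix mm [[-71.5, 69.5], [-35.4, 51.2], [1.2, 123.4], [-34.8, 141.7]] centre [-35.1  96.4]
head [  53.4 -103. ]
pocket [ 35.3 -64.5]
```

View pics/w1o.png

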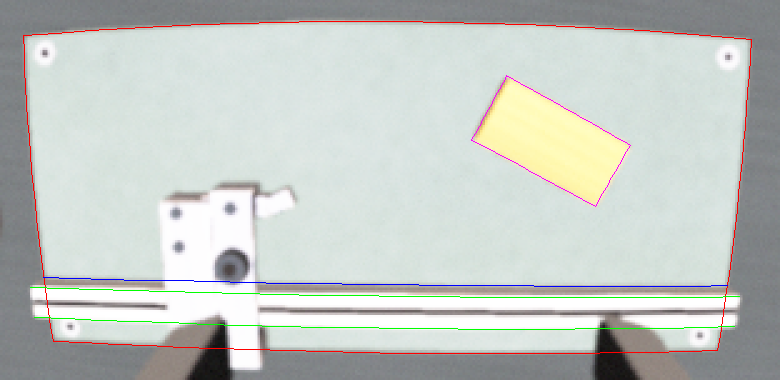

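The model overlay matches the plate, fence and block (81 x 40 mm, yaw −0.47). The block centre is ~160 mm from home. Phase 1: push towards +x with both fingers as a flat pusher parallel to the fence.

```bash
cat >> h.py <<'E'
import os
if os.path.exists('fix.npy'):
    fx,fy,fa=np.load('fix.npy'); _c,_s=np.cos(fa),np.sin(fa); M=np.array([[_c,-_s],[_s,_c]])
    G=lambda q:np.asarray(q)@M.T+[fx,fy]
    F=lambda q:(np.asarray(q)-[fx,fy])@M
def st():
    s=env.read_state(); return F(s['tool_pos'][:2]),s['tool_pos'][2],np.r_[np.asarray(s['ft_force'])[:2]@M,s['ft_force'][2]],s['t']
def P(x,y,z): return np.r_[G([x,y]),z]
def show(m=''):
    a=st(); print(m,(a[0]*1000).round(1),round(a[1]*1000,1),a[2].round(1),round(a[3],2))
E
python3 - <<'E'
from h import *
env.set_gripper(.030)
o=down(np.pi+fa)
env.move_pose(P(-.100,.092,.12),o); env.move_l(P(-.100,.092,.037),speed=.1); env.pause(.2); show('down')
f0=st()[2]
env.move_l(P(-.03,.092,.037),speed=.06); show()
env.move_l(P(.0,.092,.037),speed=.05); show()
for k in range(1,13):
    env.move_l(P(.001*k,.092,.037),speed=.02); show(k)
    if np.abs((st()[2]-f0)[0])>5: break
env.pause(.3); show('press')
W=env.read_camera('wrist'); cv2.imwrite('pics/w2.png',cv2.resize(W['pixels'][90:290,150:470,::-1],None,fx=2,fy=2))
np.save('w2.npy',W,allow_pickle=True); print(env.read_state()['finger_gap'])
E
```

```text
down [-99.6  91.9] 37.5 [-1.1 -0.3 -0. ] 6.28
 [-30.5  92. ] 37.0 [-0.4 -0.4 -0.5] 7.6
 [-0.4 92. ] 36.8 [-0.7  0.5 -1.1] 8.35
1 [ 0.9 92. ] 37.1 [ 0.1 -0.5 -1.1] 8.6
2 [ 2.1 92. ] 37.0 [-0.7  0.8 -0.2] 8.85
3 [ 3.1 92. ] 37.0 [0.3 0.5 0. ] 9.1
4 [ 4.1 92. ] 37.0 [-0.2 -0.5 -0.1] 9.35
5 [ 5.1 92. ] 37.0 [-0.1  0.4 -0.3] 9.6
6 [ 6.1 92. ] 37.0 [1.2 0.2 0.6] 9.85
7 [ 7.1 92. ] 37.0 [0.5 0.2 0.3] 10.1
8 [ 8.1 92. ] 37.0 [0.4 0.9 0.1] 10.35
9 [ 9. 92.] 37.0 [ 0.2 -0.   0.6] 10.6
10 [10.1 92. ] 37.0 [-0.1  0.5 -0.7] 10.85
11 [11.1 92. ] 37.0 [-0.3 -0.3  0.8] 11.1
12 [12.1 92. ] 37.0 [-0.6 -0.6  1. ] 11.35
press [12. 92.] 37.0 [ 0.7  0.6 -0.2] 11.65
0.029691626342587728
```

View pics/w2.png

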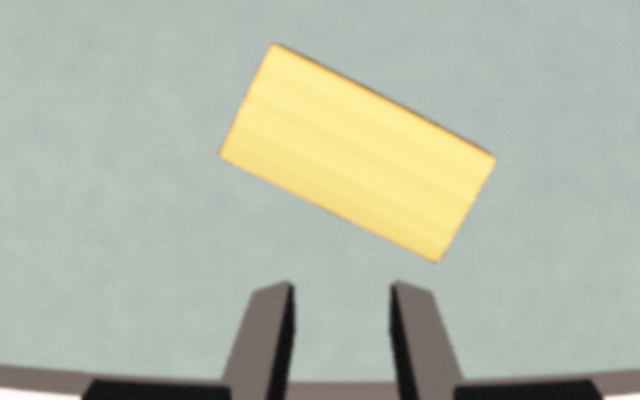

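Run:
```python
from h import *
W=np.load('w2.npy',allow_pickle=True).item()
for z in (.015,.031):
    b,_=woodrect(W,(330,165),z,True); print(z,b,(1000*F(np.array(b[0])/1000)).round(1), (1000*F(np.array(cv2.boxPoints(b))/1000)).round(1).tolist())
s=env.read_state(); T=R.from_rotvec(s['tcp_rot']); print(s['tool_pos'],T.as_matrix().round(3).tolist(),W['xyz'])
for d in (.017,0,-.02,.05): print(d,proj(W,s['tool_pos']+T.apply([[-.008,.015,d],[.008,.015,d],[-.008,-.015,d],[.008,-.015,d]]),True).round(0).tolist())
```

```text
0.015 ((550.5612182617188, 26.649505615234375), (86.59333038330078, 43.72966003417969), 67.62434387207031) [-31.8  97.8] [[-70.9, 69.0], [-31.8, 49.3], [7.2, 126.6], [-31.8, 146.3]]
0.031 ((547.7470092773438, 25.994312286376953), (79.87364196777344, 40.336219787597656), 67.62432861328125) [-34.7  97.3] [[-70.7, 70.8], [-34.7, 52.6], [1.3, 123.9], [-34.7, 142.1]]
[0.59468229 0.02425946 0.03699484] [[-0.997, -0.077, -0.0], [-0.077, 0.997, -0.0], [0.0, -0.0, -1.0]] [0.51429587 0.01820605 0.22118297]
0.017 [[341.0, 241.0], [342.0, 220.0], [299.0, 241.0], [299.0, 220.0]]
0 [[343.0, 252.0], [344.0, 229.0], [297.0, 252.0], [297.0, 229.0]]
-0.02 [[345.0, 266.0], [346.0, 242.0], [295.0, 266.0], [294.0, 242.0]]
0.05 [[339.0, 225.0], [339.0, 206.0], [302.0, 225.0], [301.0, 206.0]]
```

The fingers passed over the block without touching it. The picture puts the tips about level with the TCP, not 17 mm ahead of it as stated. I'll probe the plate for the true tip height.

Run:
```python
from h import *
env.move_l(P(.012,.092,.065),speed=.15); env.move_l(P(-.090,.092,.065),speed=.2); env.move_l(P(-.090,.092,.038),speed=.1); env.pause(.1)
f0=np.mean([st()[2] for _ in range(3)],0); print(f0)
z=.038
while z>.010:
    z-=.0015; env.move_l(P(-.090,.092,z),speed=.03); f=st()[2]-f0
    if abs(f[2])>4: break
show(f'touch cmd {z:.4f}')
env.move_l(P(-.090,.092,z+.006),speed=.05); show()
```

```text
[-0.24904321  0.85057118 -0.86062603]
touch cmd 0.0095 [-89.8  92. ] 10.2 [-2.1 -0.3  8.1] 17.96
 [-89.7  92. ] 15.8 [ 0.5 -0.1 -0. ] 18.23
```

The plate is touched at TCP z ≈ 10 mm, so the tips end about 5 mm behind the TCP. That agrees with the picture. I'm redoing the push with TCP z = 15.5 mm, which puts the tips 5 mm above the plate.

Run:
```python
from h import *
Z=.0158
env.move_l(P(-.03,.092,Z),speed=.07); show()
env.move_l(P(.003,.092,Z),speed=.05); show()
f0=np.array([0,.3,-.4])
for k in range(8):
    env.move_l(P(.004+.001*k,.092,Z),speed=.02); show(k)
    if abs(st()[2][0])>4: break
env.pause(.25); show('press')
W=env.read_camera('wrist'); cv2.imwrite('pics/w3.png',cv2.resize(W['pixels'][90:290,150:470,::-1],None,fx=2,fy=2))
np.save('w3.npy',W,allow_pickle=True)
try:
    b,_=woodrect(W,(310,200),.031,True); print(b,(1000*F(np.array(b[0])/1000)).round(1), (1000*F(np.array(cv2.boxPoints(b))/1000)).round(1).tolist())
except Exception as e: print(e)
```

```text
[-30.5  92. ] 15.7 [-0.3 -1.1  0.7] 19.23
 [ 2.7 92. ] 15.7 [-0.1  0.9  0.4] 20.04
0 [ 3.9 92. ] 15.8 [-0.   0.2 -0.2] 20.29
1 [ 5.1 92. ] 15.8 [ 0.5 -0.2 -0.6] 20.54
2 [ 5.3 91.9] 15.7 [-3.2  1.6  1.2] 20.79
3 [ 5.4 92. ] 15.6 [-5.6  1.1  4.4] 21.04
press [ 5.3 92. ] 15.6 [-4.9  0.5  3.6] 21.29
((613.3697509765625, 26.238798141479492), (44.99323654174805, 42.879581451416016), 4.496025562286377) [30.8 92.5] [[8.2, 113.9], [8.3, 71.1], [53.3, 71.1], [53.2, 114.0]]
```

View pics/w3.png

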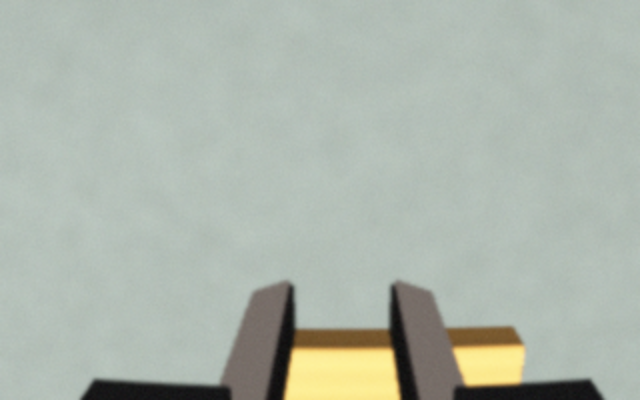

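The block lies flush along the fence. Contact came at 5 N and its visible +y corner is at crop (523,345). I'll back off, turn the tool 90° and look at the block before the long push.

Run:
```python
from h import *
W=np.load('w3.npy',allow_pickle=True).item()
print('+y corner',(1000*F(onz(W,(411.5,262.5),.031,True)[:2])).round(1))
env.move_l(P(-.012,.092,.0158),speed=.08); env.move_l(P(-.045,.06,.15),speed=.25)
env.pause(.1)
W=env.read_camera('wrist'); np.save('w4.npy',W,allow_pickle=True); show()
print('pocket',[(1000*F(onz(W,d['location'],.023,True)[:2])).round(1) for d in env.pinpoint('pocket',W)],'head',[(1000*F(onz(W,d['location'],.015,True)[:2])).round(1) for d in env.pinpoint('head',W)])
u=proj(W,P(.033,.1,.031),True); print('px',u)
b,_=woodrect(W,u,.031,True); print(b[1],(1000*F(np.array(b[0])/1000)).round(1), (1000*F(np.array(cv2.boxPoints(b))/1000)).round(1).tolist())
cv2.imwrite('pics/w4.png',W['pixels'][:,:,::-1])
for ang in (np.pi/2+fa,-np.pi/2+fa):
  for y in (.17,.06,-.02):
    q=env.ik(P(.03,y,.016),down(ang)); print(round(ang,2),y,None if q is None else np.round(q,2))
```

```text
+y corner [ 14.6 149.6]
 [-45.7  60.6] 148.4 [ 0.3  0.3 -0.8] 22.6
pocket [array([ 35.8, -65.4])] head [array([  61.2, -106.4])]
px [356.17242471 263.26544341]
(44.80955123901367, 22.620708465576172) [31.9 80.6] [[9.6, 92.0], [9.5, 69.4], [54.3, 69.2], [54.4, 91.8]]
1.65 0.17 [-0.11  0.82 -0.16  1.75  0.22  0.59 -0.33]
1.65 0.06 [ 0.07  0.82 -0.17  1.75  0.23  0.59 -0.16]
1.65 -0.02 [ 0.2   0.84 -0.18  1.71  0.23  0.61 -0.03]
-1.49 0.17 [ 0.3   1.   -0.91  1.74  0.98  0.93  2.18]
-1.49 0.06 [ 0.48  1.01 -0.92  1.74  0.99  0.94  2.35]
-1.49 -0.02 [ 0.61  1.02 -0.93  1.7   0.99  0.96  2.5 ]
```

View pics/w4.png

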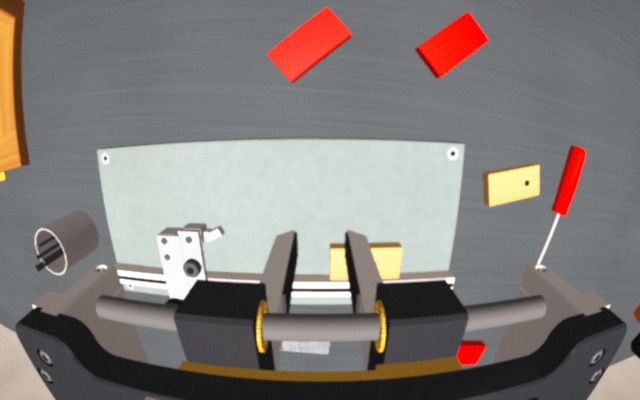

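Picture: the block is flush against the fence at px (330..401, ~260), spanning y 69.5–149.5 mm in the fixture frame, and the bystanders are untouched. Phase 2: push on the end face with two nearly closed fingers (35 mm wide), drifting slightly towards the fence.

Run:
```python
from h import *
Z=.0158; o=down(-np.pi/2+fa)
env.set_gripper(.010)
env.move_pose(P(.029,.178,.13),o); show()
env.move_l(P(.029,.178,Z),speed=.12); env.pause(.2); show('down')
env.move_l(P(.030,.09,Z),speed=.06); show()
W=env.read_camera('wrist'); np.save('w5.npy',W,allow_pickle=True); cv2.imwrite('pics/w5.png',W['pixels'][:,:,::-1])
```

```text
[ 28.8 177.3] 129.8 [-0.3 -0.2  0.2] 24.28
down [ 29.5 178. ] 16.5 [-0.5 -0.1  1. ] 25.58
 [30.1 90.5] 15.9 [ 0.  -0.1 -0.4] 27.2
```

View pics/w5.png

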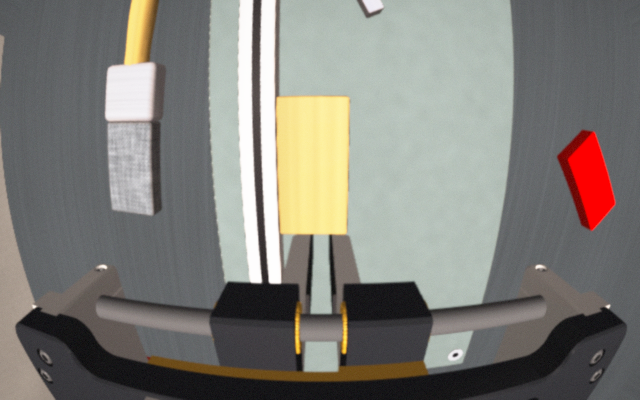

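The block is flush with the fence, with the fingers square on its end face at (312,235). Continuing to the stop.

Run:
```python
from h import *
Z=.0158
def chk():
    W=env.read_camera('wrist'); t=st()[0]
    b,_=woodrect(W,proj(W,P(.035,t[1]-.04,.031),True),.031,True)
    print('  blk',np.round(b[1],1),b[2].__round__(1),(1000*F(np.array(b[0])/1000)).round(1)); return W
chk()
env.move_l(P(.031,.045,Z),speed=.06); chk()
env.move_l(P(.032,-.006,Z),speed=.05); show(); chk()
for k in range(1,18):
    env.move_l(P(.032,-.006-.001*k,Z),speed=.02); show(k)
    if st()[2][1]>5: break
env.pause(.2); show('press')
W=env.read_camera('wrist'); np.save('w6.npy',W,allow_pickle=True); cv2.imwrite('pics/w6.png',cv2.resize(W['pixels'][0:300,140:480,::-1],None,fx=2,fy=2))
```

```text
blk [40.3 80.3] 4.4 [34.8 40.4]
  blk [40.3 79.9] 4.5 [34.8 -6.5]
 [32.1 -5.6] 15.9 [-0.1 -0.4 -0.2] 29.42
  blk [40.2 53.9] 4.6 [ 34.7 -43.1]
1 [32. -7.] 15.8 [-0.6  0.3  0.5] 29.72
2 [32. -8.] 15.8 [-0.2 -0.3  1.1] 29.97
3 [32.  -9.2] 15.8 [ 0.   0.2 -0.1] 30.22
4 [ 32.  -10.2] 15.8 [-0.7  0.7 -0.6] 30.47
5 [ 32.  -11.2] 15.8 [-0.  -0.2  1.3] 30.72
6 [ 32.  -12.2] 15.8 [ 0.5  0.6 -0.8] 30.97
7 [ 32.  -13.2] 15.8 [-0.8  0.2 -0.2] 31.22
8 [ 32.  -14.1] 15.8 [ 0.6 -0.1  0.1] 31.47
9 [ 32.  -15.2] 15.8 [ 0.   0.6 -0.4] 31.72
10 [ 32.1 -15.5] 15.8 [-0.3  1.5 -0.5] 31.97
11 [ 32.1 -15.5] 15.9 [-0.3  3.8 -1.1] 32.22
12 [ 32.1 -15.6] 16.0 [ 0.   6.  -0.3] 32.47
press [ 32.1 -15.5] 16.0 [-0.4  5.1 -1.2] 32.67
```

View pics/w6.png

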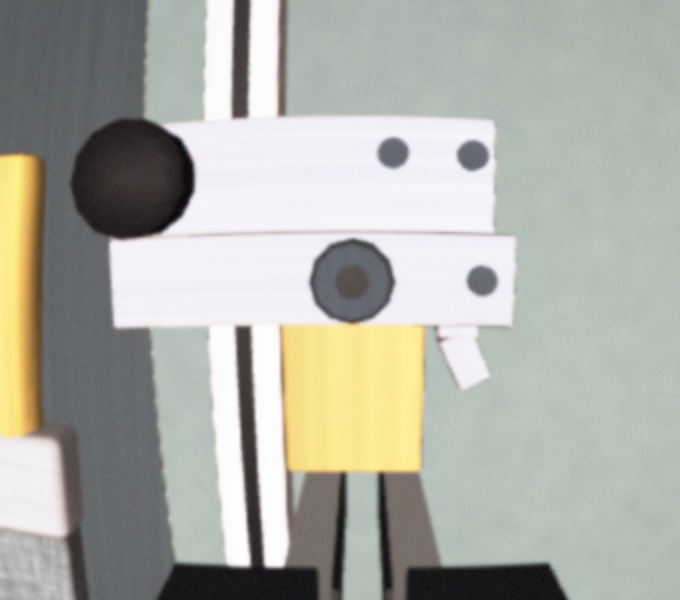

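Firm stop at TCP y = −15.5 mm with 5 N. That puts the block centre at y ≈ −65.4, against a network pocket estimate of −65. The picture shows the block under the bridge, against the fence at (285,400), with its end face at row 470. Releasing, then a check.

Run:
```python
from h import *
env.move_l(P(.032,.010,.0158),speed=.06); env.move_l(P(.020,.04,.15),speed=.2); env.pause(.2); show()
W=env.read_camera('wrist'); u=proj(W,P(.035,-.045,.031),True)
b,_=woodrect(W,u,.031,True); print(b,(1000*F(np.array(cv2.boxPoints(b))/1000)).round(1).tolist())
print('pocket',[(1000*F(onz(W,d['location'],.023,True)[:2])).round(1) for d in env.pinpoint('pocket',W)],'block',[((1000*F(onz(W,d['location'],.023,True)[:2])).round(1),round(d['confidence'],2)) for d in env.pinpoint('block_center',W)][:3])
x,y=u.astype(int); x0=max(0,x-160);y0=max(0,y-140)
cv2.imwrite('pics/w7.png',cv2.resize(W['pixels'][y0:y0+260,x0:x0+340,::-1],None,fx=2,fy=2))
```

```text
[19.3 39.6] 148.6 [-0.  -0.7  0.4] 34.38
((627.9264526367188, -113.633056640625), (39.77763366699219, 46.1866455078125), 3.949469566345215) [[14.8, -24.8], [14.5, -71.0], [54.2, -71.3], [54.6, -25.1]]
pocket [array([ 35.6, -64.9])] block [(array([ 35.1, -64.5]), 0.9), (array([-187.5,   46. ]), 0.89), (array([-201.6,  194.6]), 0.84)]
```

View pics/w7.png

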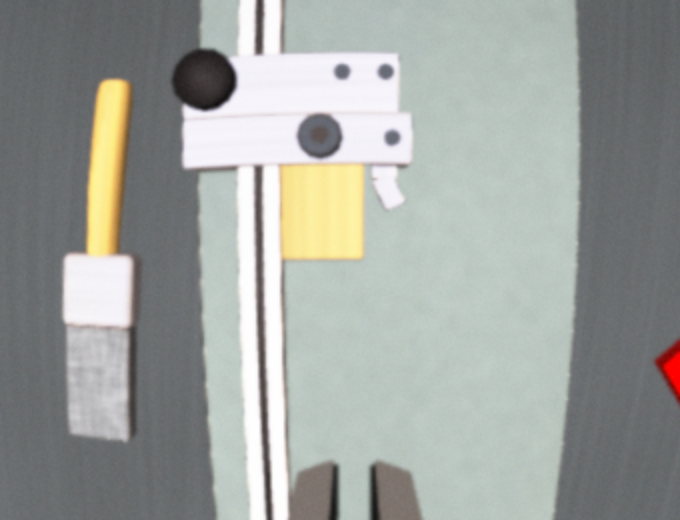

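```bash
python3 -c "
from cell import env
env.close_job(); print(env.read_state()['t'])"
```

```text
the job is handed in; nothing more can be done
the job is handed in; nothing more can be done
```

The block is loaded and the job is handed in: it sits in the corner against both the fence and the end stop, and was moved only by finger pushes. The last clock reading before hand-in was 34.4 s.

**What I did:** I pushed the block flat against the fence about 170 mm short of home. I then pushed its end face along the fence, under the bridge, to a firm stop at about 5 N. Finally I backed the fingers off and raised them clear.

**Last checks (fixture frame):**

| Check | Measured | Expected |
|---|---|---|
| Block width span, x | 14.6 to 54.4 mm | fence face at 55 mm |
| Block centre, y | about −65 mm | pocket about −64.9 mm |
| Angle to the fence | about 0.008 rad | under 0.04 rad |

The gripper was clear of everything at the end. No bystander looked moved in the wrist pictures, though I judged that by eye and did not measure it.

**What disagreed:** The fingertips end about 5 mm behind the TCP, not 17 mm ahead of it as `env.tcp_to_tips` says. Because of this, my first push passed over the block without touching it. I found the true tip height by touching the plate and repeated the push lower. The pads' pushing face also came out about 10 mm ahead of the TCP instead of the 8 mm I assumed, which made no difference to the result.

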